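# Lengthen a display stand's leg by one hole

## Robot

A 7-joint arm with a two-finger parallel gripper is mounted at the origin on the work surface. World frame = base frame: x ahead of the robot, y to its left, z up, the work surface at z = 0. Lengths are in mm, angles in rad, forces in N, time in s.
With the tool pointing down it reaches from about 425 to 1025 mm from the base axis. Payload 3.6 kg.
Tool frame: the origin (TCP) lies at the very end of the fingers, on their centre line; the grasp point (between the pads) lies behind it (grasp_offset is the z of the grasp point in the tool frame, in mm); z points along the fingers, y is the line along which they close (so a half turn about z gives the same grasp; the last joint's range is limited). The gripper opens to 85 mm and grips with 20 to 120 N. Pads are 22 mm wide; open, the fingers measure 114 mm over their backs; the gripper's body (76 mm by 85 mm) begins 54 mm behind the grasp point. The pads swing forward as they close: fully open they stand 13 mm farther back than shut.
Start: joints at [-1.327, 0.591, 0.048, 1.609, -0.033, 0.943, -0.034], TCP at [240.269, 684.032, 231.302] pointing down, gripper open.
Joint ranges: [-2.69, 2.69], [-0.47, 2.24], [-1.27, 1.36], [0.19, 2.51], [-1.53, 4.68], [0.08, 2.07], [-3.09, 3.09]. Speed limits (rad/s): [2.57, 2.57, 3.14, 3.14, 3.14, 3.14, 3.14].

## Interface

Orientations are given as a unit quaternion [w, x, y, z].
In Python, from plant import read_state, read_camera, sign_off, cut_out, mark_of, grasp_offset gives the robot as it stands.
- The arm moves only by the tool step_arm, never from a script. Its argument "commands" is a list of rows, each an object of numbers: "gripper": the finger opening in m, from 0 to 0.0854; "x", "y", "z": the shift along the tool's x, y, z in m; "roll": the turn about the tool's z in degrees. A call has 1 to 10 rows; each row is the pose to reach, as a shift and turn from the pose commanded when the call began, along the tool's axes at that moment; what a row does not reach only later rows make up. A row lasts 1/12 s, in which the tool goes at most 41.7 mm and 7.16 degrees, less where a joint would pass 70% of its speed; a pose out of reach is approached as far as the arm can. A call with a gripper value outside its range is refused whole. The fingers move at their own pace and stop on an object; "force" is the grip in N (left out, the last holds). Time passes only in rows, so rows that repeat a pose let the fingers close. It gives the time, the measured TCP pose, the force, the opening and the grip force at its end, in the units of the state.
- read_state(): the state, without advancing time (a new reading comes with each control period).
- read_camera(name): name is "side" or "top" or "wrist"; returns a dict with "img" (420x560x3 uint8, red, green, blue), "fx", "fy", "cx", "cy" (pixels), "cam_to_world" (4x4, takes a point from camera to world coordinates); the wrist camera has in their place "hand_eye" (4x4, takes a point from camera to tool coordinates, whose origin is the TCP and whose axes are the flange's). Camera axes: x right, y up, looking along -z (the intrinsics and any distortion apply to the point x, -y, -z); pixel columns grow to the right and rows downward; lengths in mm; the calibration is good to about 2 mm. A picture is of the moment at which its call begins: read the wrist's pose just before it. There is no depth.
- sign_off(): hands the job in; it is judged then, once.
Trained networks look in a picture, given as the dict that the camera call returned (one of the last four; its "shot" number tells which), for a name from the list of things; names that differ only in an ending like _2 or _b are one class to them, and where a whole thing is asked for, a point or a joint stands for the part that bears it (a point fixed in the world has none). Each returns a list of dicts, best first, with "conf" (0 to 1); they miss things now and then, are a little off and sometimes report something else, mostly with a low value. They report only what shows in the picture. A call takes as long as a camera call.
- cut_out(picture, label): "region" (420x560 bool, what is visible of it).
- mark_of(picture, label): "xyz" ([x, y, z] in mm, in the coordinates of the camera as it stood for that picture, good to about 4 mm: a listed point, or the origin of a listed thing).
The state is a dict: "t": time; "joint_positions": joint angles; "qd": joint speeds; "joint_efforts": joint torques, N m; "position": TCP position; "ee_rot": TCP orientation; "ft_force": force on the tool from outside, world axes, zero at the start; "ft_torque": the same for the moment, N m; "gripper_width": finger opening in mm; "grip_force": force on a finger pad.
Only numpy, scipy, OpenCV 4.12 (cv2) and the standard library are available. Lean on these libraries where they do the work, as an engineer would, in place of code of your own. Each camera call takes 0.05 s, during which the arm holds its last target. There are 200 camera calls.

## Task

Lengthen the display stand's leg by one hole: pull the lock knob up, slide the collar with its foot tube towards the rubber foot to the next hole, and let the pin drop in there. The lock's spring is tired and leaves the pin only part way in, so push the knob down until the pin is fully home and finish while still holding it pressed down there with the gripper (do not let go: someone else will then fit the securing screw). Leave the other things on the table where they are.

Things in the scene. Friction and masses are not known exactly. Their poses are not given: they have to be found in the camera images.
- leg: (all lengths in mm) the leg: aluminium square holed rail, 30 wide, flat top 75 above the table, clamped in two wooden cradles (fixed). Origin on the table below the start hole; z up; +y runs along the rail towards the rubber foot (the lengthening way). Rail from y = -200 to +195; square holes 13 x 13 in its top at y = -50, 0, 50, 100.
- knob (a point): centre of the lock knob: a black upright cylinder, diameter 26, 28 tall, on a thin stem over a steel collar (42 wide, 60 long, top 81 above the table) that rides on the rail. At rest this point is 115 above the table, and the knob's underside 12 above the collar's round boss (diameter 26). Axes as the leg's. Knob, collar and foot tube slide as one.
- plunger (a joint): height of knob and pin, m: 0 = where the spring leaves it, the round-nosed 8 mm pin 8 mm deep in the hole, only part way home; 0.016 = pulled up to its stop; -0.006 = pushed down to its stop, fully home. The spring acts both ways, 0.7 N per mm, and brings it back to 0 when let go. Above 0.008 the pin is clear; over solid rail it stays above about that.
- section (a joint): how far collar and foot tube have slid along the leg's +y, m: about 0 at the start (pin in the hole at y = 0, with 2.5 mm play either way), 0.050 = in the next hole towards the foot; limits -0.056 and 0.106. About 2 N of friction once the pin is out.
- hole2 (a point): the next hole towards the foot, 50 from the start hole: centre of its mouth in the rail's top. Axes as the leg's.
- foot_tip (a point): end of the black rubber foot (diameter 30) on the round foot tube, diameter 22, that runs beside the rail, 42 to the leg's +x, axis 60 above the table. It moves with the collar.
- screwdriver: bystander, to be left alone: a hand screwdriver lying flat, about 200 long; origin on its underside.
- marker: bystander, to be left alone: a marker pen lying flat, 110 long, 16 thick; origin at the middle of its underside.
- tot_glass: bystander, to be left alone: a small open clear glass, 44 across, 55 tall; origin at the middle of its underside.
- screw_tray: bystander, to be left alone: a shallow grey plastic tray of screws, 75 x 95, 22 tall; origin at the middle of its underside.
- glue_bottle: bystander, to be left alone: a small white bottle with cap, 34 across, 95 tall; origin at the middle of its underside.
- sample_bottle: bystander, to be left alone: a clear bottle with cap, 56 across, 140 tall; origin at the middle of its underside.
- straw_cup: bystander, to be left alone: a white cup of drinking straws, 66 across, 180 tall over the straws; origin at the middle of its underside.

How it is judged (in metres and radians):
On the way, in this order (a step that is already met when the one before it is completed fails the run):
1. the knob is pulled up until the pin is clear of the start hole (value of joint plunger above 0.007 m and value of joint section below 0.012 m), for 0.05 s.
2. the collar has come to the next hole and the pin has dropped into it (value of joint section between 0.045 and 0.055 m and value of joint plunger below 0.003 m), for 0.1 s.
At the end, for the whole second after the job is handed in: The collar is at the next hole towards the foot (0.050 m, within 5 mm, as the hole allows), the pin is pushed home (plunger joint below -0.004 m) and the gripper's fingers still press on the knob with more than 1.5 N, all through the last second (value of joint section between 0.045 and 0.055 m and value of joint plunger below -0.004 m and contact force between the fingers and plunger above 1.5 N); the arm keeps its last pose, push and grip.
It fails at once if a bystander was shoved more than 3 cm (distance of any of screwdriver, marker, tot_glass, screw_tray, glue_bottle, sample_bottle, straw_cup from where it was at the start of the episode above 0.03 m).
It fails at once if a standing bystander was tipped over (angle between any of tot_glass, screw_tray, glue_bottle, sample_bottle, straw_cup's own z axis and vertical above 0.5 rad).
It also fails if it takes over 32 s, if anything falls off the work surface, if the arm or the gripper's body presses on something with over 40 N, if the wrist force passes 120 N, or if a joint passes its speed limit or range.

## Working session

There is one attempt and no reset: what is moved stays moved. The work goes in short steps, Python scripts to look and compute and a tool call to move; the robot and the scene stay as the last step left them, time stands still between calls to the robot, and variables do not carry over. Pictures are saved under pics/ and viewed, at most 10 in all, crops included, and the job is handed in when it is done.

Besides the shell and the picture viewer there is one more tool, called in YAML: its name, and indented under it one key for each argument. step_arm: Moves the arm, as the interface text tells. Its arguments: {"type":"object","properties":{"commands":{"type":"array"},"force":{"type":"number"}},"required":["commands"]}

```bash
mkdir -p pics; cat > h.py <<'E'
import numpy as np, cv2
from scipy.spatial.transform import Rotation as R
from plant import *
def T():
    s=read_state(); M=np.eye(4); q=s["ee_rot"]
    M[:3,:3]=R.from_quat([q[1],q[2],q[3],q[0]]).as_matrix(); M[:3,3]=s["position"]; return M
def cam(n):
    t=T(); p=read_camera(n)
    p["M"]=p["cam_to_world"] if n!="wrist" else t@np.array(p["hand_eye"]); p["M"]=np.array(p["M"]); return p
def w(p,l):
    return [(np.round((p["M"]@np.r_[m["xyz"],1])[:3],1),round(m["conf"],2)) for m in mark_of(p,l)[:2]]
def save(p,n): cv2.imwrite("pics/"+n,p["img"][:,:,::-1])
E
python3 - <<'E'
from h import *
print(T().round(3),grasp_offset, {k:read_state()[k] for k in("t","gripper_width")})
for c in("top","side","wrist"):
    p=cam(c); save(p,c+"1.png"); print(c,p["M"][:3,3].round())
    for l in ["leg","knob","hole2","foot_tip"]+(["screwdriver","marker","tot_glass","screw_tray","glue_bottle","sample_bottle","straw_cup"] if c!="wrist" else []): print(l,w(p,l))
E
```

```text
[[-9.44000e-01  3.31000e-01 -1.00000e-03  2.40024e+02]
 [ 3.31000e-01  9.43000e-01 -2.00000e-03  6.83242e+02]
 [-0.00000e+00 -2.00000e-03 -1.00000e+00  2.30147e+02]
 [ 0.00000e+00  0.00000e+00  0.00000e+00  1.00000e+00]] -18.700000000000003 {'t': 0.0, 'gripper_width': 85.56971988601381}
top [ 429.   93. 1084.]
leg [(array([502.5,  60.6,   3.1]), 0.66)]
knob [(array([ 5.431e+02,  2.851e+02, -3.000e-01]), 0.69), (array([497.1,  59.7, 113.1]), 0.5)]
hole2 [(array([488.1, 110.7,  74. ]), 0.82)]
foot_tip [(array([597.2, 168.7,   2. ]), 0.58), (array([483.4, 363.8,  61.3]), 0.57)]
screwdriver [(array([408.7, -21.7,   0.9]), 0.66)]
marker [(array([ 5.441e+02,  2.848e+02, -5.000e-01]), 0.77)]
tot_glass [(array([ 4.016e+02,  1.482e+02, -4.000e-01]), 0.77)]
screw_tray [(array([6.414e+02, 5.250e+01, 6.000e-01]), 0.81)]
glue_bottle [(array([643.7,  51. ,  -0.8]), 0.71), (array([ 5.939e+02,  1.683e+02, -1.000e-01]), 0.55)]
sample_bottle [(array([6.525e+02, 2.206e+02, 2.000e-01]), 0.82)]
straw_cup [(array([693.3, -35.3,  -3.7]), 0.71)]
side [ 525. -816.  650.]
leg [(array([503.6,  59. ,  -2.7]), 0.62)]
knob [(array([505.8,  56.6, 113.6]), 0.43)]
hole2 [(array([488.4, 107.4,  77.4]), 0.58)]
foot_tip [(array([481.1, 359.6,  61.2]), 0.75)]
screwdriver [(array([411.1, -29.7,  -1.2]), 0.96)]
marker [(array([5.452e+02, 2.835e+02, 1.000e-01]), 0.57)]
tot_glass [(array([404. , 141.6,  -2.1]), 0.71)]
screw_tray [(array([642. ,  52.3,   1.9]), 0.81)]
glue_bottle [(array([597.3, 168.6,  -3.6]), 0.56), (array([654. , 215.9,  -1.7]), 0.39)]
sample_bottle [(array([650.4, 219.9,  -2. ]), 0.72)]
straw_cup [(array([693.3, -39. ,   1.7]), 0.59)]
wrist [177. 706. 373.]
leg []
knob []
hole2 []
foot_tip []
```

View pics/top1.png

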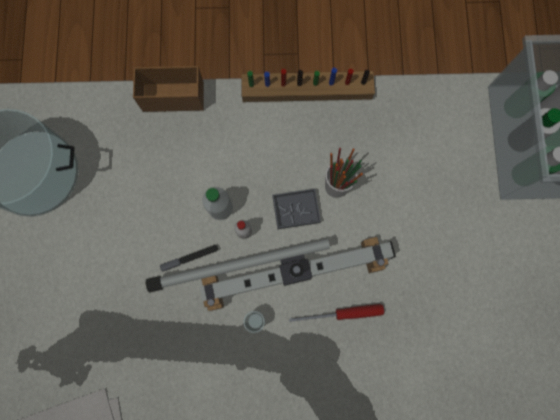

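View pics/side1.png

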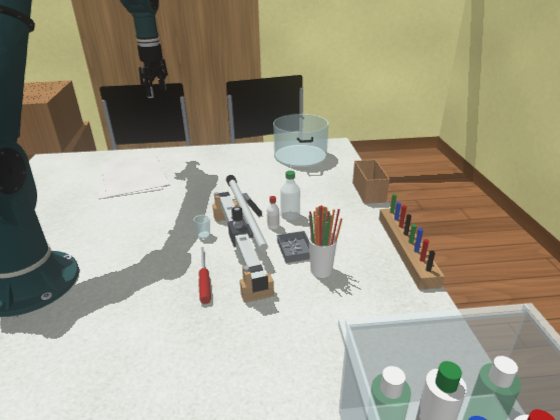

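The top view shows the knob at (296,269), the next holes at (271,278) and (248,283), and the foot at (153,284). The side view agrees, and the way above the knob is free. The knob is at about (500,59,115) and the leg's +y points about 102° in world. I'll move above it.

step_arm:
  commands:
    - {"x": -0.452,"y": -0.503,"z": -0.02,"roll": -32,"gripper": 0.085}
    - {"x": -0.452,"y": -0.503,"z": -0.02,"roll": -32}
    - {"x": -0.452,"y": -0.503,"z": -0.02,"roll": -32}
    - {"x": -0.452,"y": -0.503,"z": -0.02,"roll": -32}
    - {"x": -0.452,"y": -0.503,"z": -0.02,"roll": -32}
    - {"x": -0.452,"y": -0.503,"z": -0.02,"roll": -32}
    - {"x": -0.452,"y": -0.503,"z": -0.02,"roll": -32}
    - {"x": -0.452,"y": -0.503,"z": -0.02,"roll": -32}
    - {"x": -0.452,"y": -0.503,"z": -0.02,"roll": -32}
    - {"x": -0.452,"y": -0.503,"z": -0.02,"roll": -32}

```text
schema error: expected keys gripper, x, y, z, roll
```

```bash
cat >> h.py <<'E'
def go(P):
    M=T(); print("t",read_state()["t"],"pos",M[:3,3].round(1),"yaw of tool y",np.degrees(np.arctan2(M[1,1],M[0,1])).round(2),"shift",(M[:3,:3].T@(np.array(P)-M[:3,3])).round(1))
E
python3 -c "
from h import *
go([500,59,250])"
```

```text
t 1.45 pos [240.3 684.  231.3] yaw of tool y 70.65 shift [-452.2 -503.6  -18.7]
```

step_arm:
  commands:
    - {"x": -0.452,"y": -0.503,"z": -0.02,"roll": -32,"gripper": 0.085}
    - {"x": -0.452,"y": -0.503,"z": -0.02,"roll": -32,"gripper": 0.085}
    - {"x": -0.452,"y": -0.503,"z": -0.02,"roll": -32,"gripper": 0.085}
    - {"x": -0.452,"y": -0.503,"z": -0.02,"roll": -32,"gripper": 0.085}
    - {"x": -0.452,"y": -0.503,"z": -0.02,"roll": -32,"gripper": 0.085}
    - {"x": -0.452,"y": -0.503,"z": -0.02,"roll": -32,"gripper": 0.085}
    - {"x": -0.452,"y": -0.503,"z": -0.02,"roll": -32,"gripper": 0.085}
    - {"x": -0.452,"y": -0.503,"z": -0.02,"roll": -32,"gripper": 0.085}
    - {"x": -0.452,"y": -0.503,"z": -0.02,"roll": -32,"gripper": 0.085}
    - {"x": -0.452,"y": -0.503,"z": -0.02,"roll": -32,"gripper": 0.085}

```text
t: 2.28
position: [400.9, 297.6, 244.1]
ee_rot: [0.0, -0.11, 0.994, 0.0]
ft_force: [1.5, -1.2, 0.2]
gripper_width: 85.4
grip_force: 0.0
```

```bash
python3 -c "
from h import *
go([500,59,250])"
```

```text
t 2.2833 pos [400.9 297.6 244.1] yaw of tool y 102.65 shift [ -44.5 -254.6   -6. ]
```

step_arm:
  commands:
    - {"x": -0.044,"y": -0.254,"z": -0.006,"roll": 0,"gripper": 0.085}
    - {"x": -0.044,"y": -0.254,"z": -0.006,"roll": 0,"gripper": 0.085}
    - {"x": -0.044,"y": -0.254,"z": -0.006,"roll": 0,"gripper": 0.085}
    - {"x": -0.044,"y": -0.254,"z": -0.006,"roll": 0,"gripper": 0.085}
    - {"x": -0.044,"y": -0.254,"z": -0.006,"roll": 0,"gripper": 0.085}
    - {"x": -0.044,"y": -0.254,"z": -0.006,"roll": 0,"gripper": 0.085}
    - {"x": -0.044,"y": -0.254,"z": -0.006,"roll": 0,"gripper": 0.085}
    - {"x": -0.044,"y": -0.254,"z": -0.006,"roll": 0,"gripper": 0.085}

```text
t: 2.95
position: [500.2, 57.1, 250.0]
ee_rot: [0.001, -0.106, 0.994, -0.001]
ft_force: [-0.5, 0.6, -0.0]
gripper_width: 85.1
grip_force: 0.0
```

```bash
python3 - <<'E'
from h import *
for i in range(2):
    p=cam("wrist")
    for l in ["leg","knob","hole2"]: print(l,w(p,l))
save(p,"w2.png"); print(p["fx"],p["cx"],p["cy"],[k for k in p])
p=cam("top"); ks=[w(p,"knob"),w(p,"foot_tip"),w(p,"hole2")];print(ks)
go([500,59,250])
E
```

```text
leg [(array([503.5,  59.7,  -1. ]), 0.68)]
knob [(array([501. ,  59.4, 114.4]), 0.62)]
hole2 [(array([487.5, 105.3,  73.5]), 0.83), (array([590.3, 174. ,  -2.9]), 0.36)]
leg [(array([502.4,  59.5,  -2.8]), 0.61)]
knob [(array([498.5,  59.8, 117.8]), 0.93)]
hole2 [(array([489.6, 106.7,  68.8]), 0.73)]
291.93762172143016 281.3928398972642 209.81591167588383 ['img', 'fx', 'fy', 'cx', 'cy', 'hand_eye', 'shot', 'M']
[[], [(array([486.5, 362.7,  60.4]), 0.66)], [(array([491.2, 108.1,  80. ]), 0.65)]]
t 3.55 pos [498.7  61.7 249.6] yaw of tool y 102.69 shift [-0.7 -3.  -0.4]
```

View pics/w2.png

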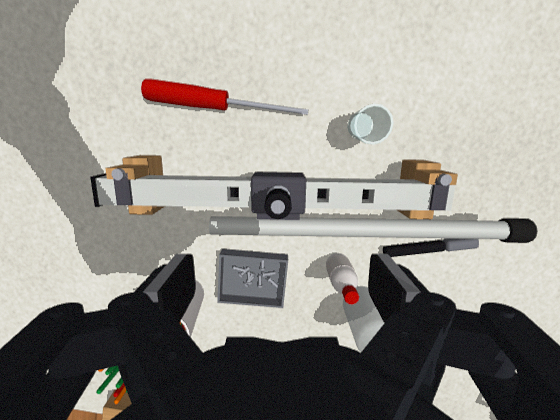

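The wrist view shows the knob's top at (278,203) and the holes at (233,194), (323,195) and (368,196). The rail lies almost level in the picture. I'll back-project these points.

```bash
python3 - <<'E'
from h import *
p=cam("wrist")
def bp(u,v,z):
    d=np.array([(u-p["cx"])/p["fx"],-(v-p["cy"])/p["fy"],-1]); d=p["M"][:3,:3]@d; o=p["M"][:3,3]
    return (o+d*(z-o[2])/d[2])[:2].round(1)
m=cut_out(p,"knob")
g=p["img"].max(2)
for z,(u,v) in [(75,(233,194)),(75,(323,195)),(75,(368,196)),(129,(278,205.5))]: print(z,bp(u,v,z))
a=bp(233,194,75);b=bp(368,196,75); print(np.degrees(np.arctan2(*(b-a)[::-1])),np.linalg.norm(b-a), a+(b-a)/3)
go([500,59,102])
E
```

```text
75 [510.9  10.2]
75 [490.2 107.6]
75 [480.4 156.5]
129 [499.3  59.2]
101.77610831941008 149.44544154975085 [500.73333333  58.96666667]
t 3.65 pos [498.8  61.5 249.6] yaw of tool y 102.66 shift [ -0.7  -2.7 147.6]
```

step_arm:
  commands:
    - {"x": -0.001,"y": -0.003,"z": 0.04,"roll": 0.9,"gripper": 0.085}
    - {"x": -0.001,"y": -0.003,"z": 0.08,"roll": 0.9,"gripper": 0.085}
    - {"x": -0.001,"y": -0.003,"z": 0.11,"roll": 0.9,"gripper": 0.07}
    - {"x": -0.001,"y": -0.003,"z": 0.13,"roll": 0.9,"gripper": 0.06}
    - {"x": -0.001,"y": -0.003,"z": 0.14,"roll": 0.9,"gripper": 0.06}
    - {"x": -0.001,"y": -0.003,"z": 0.147,"roll": 0.9,"gripper": 0.06}
    - {"x": -0.001,"y": -0.003,"z": 0.147,"roll": 0.9,"gripper": 0.06}
    - {"x": -0.001,"y": -0.003,"z": 0.147,"roll": 0.9,"gripper": 0.06}

```text
t: 4.32
position: [501.2, 58.7, 103.3]
ee_rot: [0.001, -0.102, 0.995, 0.0]
ft_force: [0.1, 0.2, -0.5]
gripper_width: 60.0
grip_force: 0.0
```

```bash
python3 - <<'E'
from h import *
go([500,59,102])
p=cam("wrist"); save(p,"w3.png"); print(w(p,"knob"),w(p,"hole2")); p=cam("side"); cv2.imwrite("pics/s3.png",cv2.resize(p["img"][140:300,160:340,::-1],None,fx=3,fy=3))
E
```

```text
t 4.3167 pos [501.2  58.7 103.3] yaw of tool y 101.74 shift [1.1 0.5 1.3]
[(array([499.9,  58.2, 112.3]), 0.73)] [(array([489.7, 106.3,  70.3]), 0.78)]
```

View pics/w3.png

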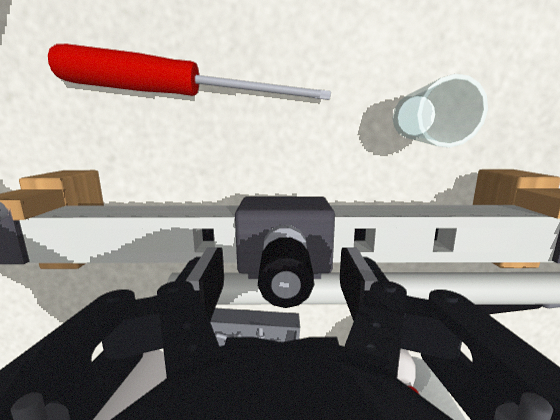

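The knob at (286,285) stands centred between the pads (about x = 210 and 350). I'll close now.

step_arm:
  commands:
    - {"x": 0.001,"y": 0,"z": 0,"roll": 0,"gripper": 0.04}
    - {"x": 0.001,"y": 0,"z": 0,"roll": 0,"gripper": 0.02}
    - {"x": 0.001,"y": 0,"z": 0,"roll": 0,"gripper": 0.02}
    - {"x": 0.001,"y": 0,"z": 0,"roll": 0,"gripper": 0.02}
    - {"x": 0.001,"y": 0,"z": 0,"roll": 0,"gripper": 0.02}
    - {"x": 0.001,"y": 0,"z": 0,"roll": 0,"gripper": 0.02}
    - {"x": 0.001,"y": 0,"z": 0,"roll": 0,"gripper": 0.02}
    - {"x": 0.001,"y": 0,"z": 0,"roll": 0,"gripper": 0.02}
  force: 60

```text
t: 5.18
position: [499.5, 58.6, 102.6]
ee_rot: [0.0, -0.102, 0.995, 0.0]
ft_force: [-0.7, 0.6, 0.9]
gripper_width: 23.9
grip_force: 58.8
```

step_arm:
  commands:
    - {"x": 0,"y": 0,"z": -0.004,"roll": 0,"gripper": 0.02}
    - {"x": 0,"y": 0,"z": -0.008,"roll": 0,"gripper": 0.02}
    - {"x": 0,"y": 0,"z": -0.012,"roll": 0,"gripper": 0.02}
    - {"x": 0,"y": 0,"z": -0.013,"roll": 0,"gripper": 0.02}
    - {"x": 0,"y": 0,"z": -0.013,"roll": 0,"gripper": 0.02}
    - {"x": 0,"y": 0,"z": -0.013,"roll": 0,"gripper": 0.02}

```text
t: 5.68
position: [499.5, 58.6, 115.4]
ee_rot: [0.0, -0.102, 0.995, 0.0]
ft_force: [1.6, 2.5, -7.8]
gripper_width: 24.8
grip_force: 59.2
```

```bash
python3 - <<'E'
from h import *
p=cam("wrist"); save(p,"w4.png"); print(w(p,"knob"),w(p,"hole2")); go([489.5,107.9,115]); print(read_state()["ft_force"])
E
```

```text
[(array([501.4,  58.9, 126.7]), 0.6), (array([640.5,  56.7,  -2.3]), 0.57)] [(array([486.3, 105.6,  72. ]), 0.64)]
t 5.8333 pos [499.4  58.6 115.4] yaw of tool y 101.76 shift [-0.3 50.3  0.4]
[ 2.05951677  3.28073371 -8.14180352]
```

View pics/w4.png

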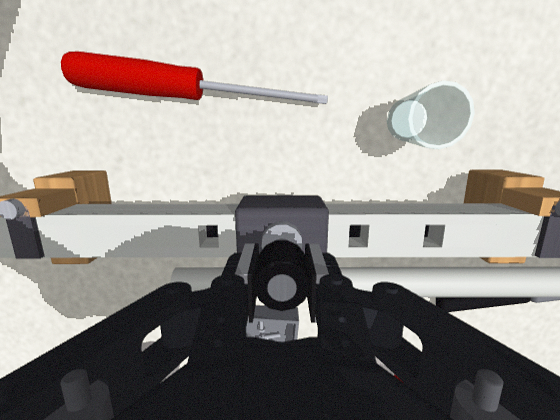

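The knob is held in the pads and raised: 8 N over 0.7 N/mm gives about 11.6 mm, so the pin is clear. I'll slide along tool +y.

step_arm:
  commands:
    - {"x": 0,"y": 0.006,"z": 0,"roll": 0,"gripper": 0.02}
    - {"x": 0,"y": 0.014,"z": 0,"roll": 0,"gripper": 0.02}
    - {"x": 0,"y": 0.022,"z": 0,"roll": 0,"gripper": 0.02}
    - {"x": 0,"y": 0.03,"z": 0,"roll": 0,"gripper": 0.02}
    - {"x": 0,"y": 0.038,"z": 0,"roll": 0,"gripper": 0.02}
    - {"x": 0,"y": 0.044,"z": 0,"roll": 0,"gripper": 0.02}
    - {"x": 0,"y": 0.048,"z": 0,"roll": 0,"gripper": 0.02}
    - {"x": 0,"y": 0.05,"z": 0,"roll": 0,"gripper": 0.02}
    - {"x": 0,"y": 0.05,"z": 0,"roll": 0,"gripper": 0.02}
    - {"x": 0,"y": 0.05,"z": 0,"roll": 0,"gripper": 0.02}

```text
t: 6.67
position: [488.9, 108.7, 115.6]
ee_rot: [-0.0, -0.103, 0.995, 0.001]
ft_force: [1.0, 1.8, -8.8]
gripper_width: 24.1
grip_force: 59.4
```

```bash
python3 - <<'E'
from h import *
p=cam("wrist"); save(p,"w5.png"); print(w(p,"knob"),w(p,"foot_tip")); go([489.5,107.9,115]); print(read_state()["ft_force"])
p=cam("top");print(w(p,"foot_tip"))
E
```

```text
[] []
t 6.8167 pos [489.1 108.1 115.6] yaw of tool y 101.79 shift [-0.4 -0.3  0.6]
[ 1.47584074  2.53038672 -7.86952128]
[(array([473.9, 409.7,  59.2]), 0.64)]
```

View pics/w5.png

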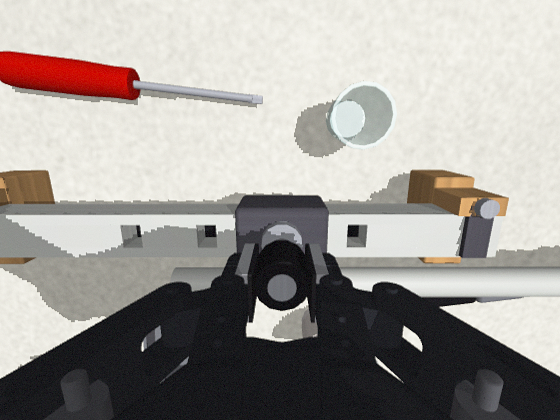

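The collar now has two holes on its left (131 and 207) and one on its right (353), so it is exactly one pitch on. I'll lower the pin into the hole.

step_arm:
  commands:
    - {"x": 0,"y": 0,"z": 0.004,"roll": 0,"gripper": 0.02}
    - {"x": 0,"y": 0,"z": 0.008,"roll": 0,"gripper": 0.02}
    - {"x": 0,"y": 0,"z": 0.012,"roll": 0,"gripper": 0.02}
    - {"x": 0,"y": 0,"z": 0.013,"roll": 0,"gripper": 0.02}
    - {"x": 0,"y": 0,"z": 0.013,"roll": 0,"gripper": 0.02}
    - {"x": 0,"y": 0,"z": 0.013,"roll": 0,"gripper": 0.02}

```text
t: 7.42
position: [489.3, 107.3, 102.8]
ee_rot: [-0.0, -0.102, 0.995, -0.0]
ft_force: [-0.7, 1.7, 0.8]
gripper_width: 24.0
grip_force: 60.0
```

step_arm:
  commands:
    - {"x": 0,"y": 0,"z": 0.002,"roll": 0,"gripper": 0.02}
    - {"x": 0,"y": 0,"z": 0.004,"roll": 0,"gripper": 0.02}
    - {"x": 0,"y": 0,"z": 0.006,"roll": 0,"gripper": 0.02}
    - {"x": 0,"y": 0,"z": 0.006,"roll": 0,"gripper": 0.02}
    - {"x": 0,"y": 0,"z": 0.006,"roll": 0,"gripper": 0.02}
    - {"x": 0,"y": 0,"z": 0.006,"roll": 0,"gripper": 0.02}

```text
t: 7.92
position: [489.3, 107.3, 97.5]
ee_rot: [0.0, -0.102, 0.995, 0.0]
ft_force: [-3.0, 1.1, 10.8]
gripper_width: 24.3
grip_force: 61.8
```

step_arm:
  commands:
    - {"x": 0,"y": 0,"z": 0.001,"roll": 0,"gripper": 0.02}
    - {"x": 0,"y": 0,"z": 0.001,"roll": 0,"gripper": 0.02}
    - {"x": 0,"y": 0,"z": 0.001,"roll": 0,"gripper": 0.02}
    - {"x": 0,"y": 0,"z": 0.001,"roll": 0,"gripper": 0.02}

```text
t: 8.25
position: [489.3, 107.3, 97.4]
ee_rot: [0.0, -0.102, 0.995, 0.0]
ft_force: [-5.2, 1.7, 20.0]
gripper_width: 24.2
grip_force: 62.8
```

```bash
python3 - <<'E'
from h import *
for i in range(3):
    p=cam("wrist"); print(w(p,"knob"))
save(p,"w6.png"); go([489.5,107.9,96]); print(read_state()["ft_force"])
E
```

```text
[(array([490. , 108.3, 110.9]), 0.81)]
[(array([490.8, 106.8, 109.8]), 0.65)]
[(array([489.8, 106.8, 109.6]), 0.81)]
t 8.55 pos [489.3 107.3  97.4] yaw of tool y 101.72 shift [-0.3  0.6  1.4]
[-4.75942219  1.47634394 19.96211817]
```

View pics/w6.png

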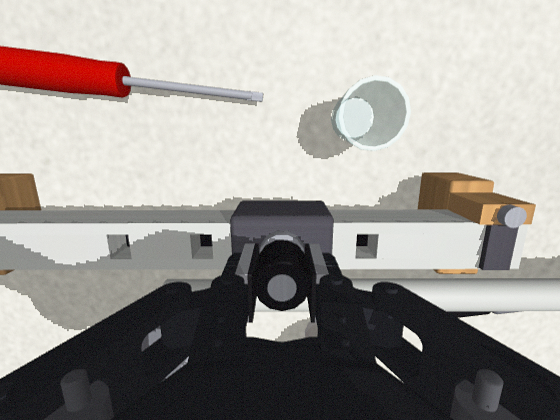

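The pin is at its hard stop: 1 mm more command added 9 N with no movement. The knob has come down about 6 mm, and the collar sits at the next hole. I'll hand in.

```bash
python3 -c "
from plant import *
print(sign_off())"
```

```text
the job is handed in; nothing more can be done
None
```

The leg is one hole longer, and I handed the job in at about 8.6 s with the pin pushed down to its hard stop and the gripper still holding the knob down at about 20 N; the sign-off call returned no verdict.

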